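Lock the small bottle into its crib with the keeper bar

TASK

The small green bottle lying in the wooden crib under the glass rack has crept out of the front. Push it back along its trough until its mouth rests against the stop, then swing the brass keeper bar down behind its base by the red pad and press until the bar clicks under the spring catch and stays there. Do not force the bottle or the bar, and leave everything else standing around undisturbed.

Things in the scene. Friction and masses are not known exactly. Their poses are not given: they have to be found in the camera images.
- crib: Fixed bottle crib: oak board 260 x 210 x 18 mm. Origin on the counter; x along the trough from its open front to its far end, z up (front turned roughly to the robot's left); board from x -100 to +160 mm. A V trough of two pale slats (tops 40 mm high, 64 mm apart) runs along x at y = 0 from x = -99 to +136; the bottle lies with its axis at z = 50. Brass hinge cheeks 70 mm high stand at (-60, -82).
- rack_edge (a point): Middle of the front edge of a dark wire rack over the crib, at crib (-95, 0, 288) mm. Its wires (undersides 284 mm up) span x -99 to +154 and y -99 to +99, on two posts at the far corners. No tool can come straight down on the bar or the bottle's base; a tool tilted 35 to 45 degrees, fingers pointing down and along crib +x, body leaning out to crib -x, passes before this edge.
- stop_face (a point): Centre of the front face of the grey felt stop across the trough's end, at crib (136, 0, 50) mm: the bottle's mouth belongs against it.
- bottle: Small green bottle, 54 mm in diameter, 185 mm long, 0.3 to 0.6 kg, lying in the trough, base to the crib's front, red-capped mouth (24 mm) in. Origin at the centre of its flat base, on the axis; x along the axis to the mouth; it may roll about x. Home: mouth on the stop, origin at crib x = -49 mm. It starts 25 to 50 mm short, where it blocks the bar. Slides with 3 to 10 N; over 35 N is forcing.
- keeper (a joint): Angle of the brass keeper bar, rad: 0 = level (shut, catch at its middle setting), grows as the free end rises; starts 0.35 to 0.7. Bar 12 (x) x 14 mm, 160 mm from hinge to the 6 mm steel pin at its tip. It swings in the plane crib x = -60 mm about an axis parallel to crib x at y = -80, z = 60; shut, it points to crib +y. Stiff hinge: it stays where left. Over 35 N on it is forcing.
- keeper_pad (a point): Centre of the top face of the red thumb pad (26 mm along crib x, 32 mm along the bar) on the bar, 130 mm from the hinge axis and 11 mm above the bar's centre line: at angle 0 it is at crib (-60, 50, 71) mm. It moves with the bar. A last push of about 10 to 18 N here drives the bar's tip past the pawl, 1 to 3 mm before it meets a firm ledge.
- pawl (a joint): Spring pawl of the catch at crib (-60, 80 to 130, up to 95) mm; m: 0 = out, grows to about 0.005 as the bar's tip forces it back, jumps to near 0 with a click when the tip is beneath it; only then is the bar held. The catch's height is set anywhere within 6.5 mm up or down, which no reading shows: feel for the click. The bar then rests at an angle of -0.045 to 0.045.
- stopper: Bystander: steel bottle stopper 32 mm wide, 52 mm high, standing on the crib's board, on the hinge side (crib -y) of the trough. Origin at its foot.
- jigger: Bystander: small steel measuring cup 40 mm wide, 50 mm high, standing on the crib's board, on the catch side (crib +y) of the trough. Origin at its foot.
- tumbler: Bystander: glass tumbler 76 mm wide, 95 mm high, on the counter. Origin at its foot.
- olive_jar: Bystander: amber jar 72 mm wide, 110 mm high. Origin at its foot.
- tall_bottle: Bystander: full-size green bottle standing, 74 mm wide, 260 mm high. Origin at its foot.
- bar_spoon: Bystander: steel bar spoon 200 mm long lying on the counter. Origin under its middle.
- snack_bowl: Bystander: white bowl 120 mm wide, 50 mm high. Origin at its foot.

How it is judged:
On the way, in this order (a step that is already met when the one before it is completed fails the run):
1. the bottle is pushed home against the stop (base within 4.5 mm) while the bar is still up (x of bottle in the frame of crib between -0.0535 and -0.045 m and y of bottle in the frame of crib between -0.006 and 0.006 m and z of bottle in the frame of crib below 0.056 m and value of joint keeper above 0.12 rad), for 0.2 s.
2. the keeper bar is down and held under the spring pawl (value of joint keeper below 0.05 rad and value of joint pawl below 0.0015 m), for 0.2 s.
At the end, for the whole second after the job is handed in: the bottle lies at rest in its trough within 4.5 mm of the stop (sideways within 6 mm), the keeper bar is down (angle below 0.05 rad) and the pawl has snapped out over its tip (within 1.5 mm of fully out) (all of step 2 and x of bottle in the frame of crib between -0.0535 and -0.045 m and y of bottle in the frame of crib between -0.006 and 0.006 m and z of bottle in the frame of crib below 0.056 m and linear speed of bottle below 0.01 m/s); the robot touches nothing.
It fails at once if the bottle is pressed with more than 35 N (contact force between the fingers and bottle above 35 N).
It fails at once if the keeper bar is pressed with more than 35 N (contact force between the fingers and keeper above 35 N).
It fails at once if a bystander is moved by more than 25 mm (distance of any of stopper, jigger, tumbler, olive_jar, tall_bottle, bar_spoon, snack_bowl from where it was at the start of the episode above 0.025 m).
It also fails if it takes over 67 s, if anything falls off the work surface, if the arm or the gripper's body presses on something with over 40 N, if the wrist force passes 120 N, or if a joint passes its speed limit or range.

ROBOT

A 7-joint arm with a two-finger parallel gripper is mounted at the origin on the work surface. World frame = base frame: x ahead of the robot, y to its left, z up, the work surface at z = 0. Lengths are in m, angles in rad, forces in N, time in s.
With the tool pointing down it reaches from about 0.35 to 0.9 m from the base axis. Payload 8.1 kg.
Tool frame: the origin (TCP) lies at the very end of the fingers, on their centre line; the grasp point (between the pads) lies 19 mm behind it; z points along the fingers, y is the line along which they close (so a half turn about z gives the same grasp; the last joint's range is limited). The gripper opens to 92 mm and grips with 3 to 60 N. Pads are 19 mm wide; open, the fingers measure 130 mm over their backs; the gripper's body (75 mm by 190 mm) begins 47 mm behind the grasp point.
Start: joints at [-1.245, 0.434, 0.025, 1.573, -0.012, 1.134, -0.075], TCP at [0.26, 0.568, 0.227] pointing down, gripper open.
Joint ranges: [-2.62, 2.62], [-0.44, 2.09], [-1.27, 1.32], [0.08, 2.57], [-1.32, 4.46], [0.12, 2], [-2.74, 2.74]. Speed limits (rad/s): [2.22, 2.22, 3.01, 3.01, 3.14, 3.14, 3.14].

INTERFACE

Orientations are given as a rotation vector (axis times angle).
In Python, from cell import observe, get_image, sign_off, find_in, trace, place_of gives the robot as it stands. The module is installed in compiled form; this text tells all that it offers.
- The arm moves only by the shell command python3 -m handwheel 'ROWS' [OPENING] [FORCE]. ROWS is JSON, a list of rows, each a list of 6 numbers: the shift along the tool's x, y, z each as a share of 0.02 m, from -1 to 1, then the turn, a rotation vector about the tool's x, y, z each as a share of 4 degrees, from -1 to 1. A call has 1 to 8 rows; each row shifts and turns the commanded pose from where the row before left it, along the tool's axes as they then stand; what a row does not reach is not made up. A row lasts 1/12 s, in which the tool goes at most 41.7 mm and 7.16 degrees, less where a joint would pass 70% of its speed; a pose out of reach is approached as far as the arm can. A call with a number of a shift or a turn outside -1 to 1 is refused whole. A call with a gripper value outside its range is refused whole. OPENING is the opening, from 0 (shut) to 1 (fully open), set as the call begins (- or left out, the last holds). The fingers move at their own pace and stop on an object; FORCE is the grip in N (left out, the last holds). Time passes only in rows, so rows that do not move let the fingers close. It gives the time, the measured TCP pose, the force, the opening and the grip force at its end, in the units of the state.
- observe(): the state, without advancing time (a new reading comes with each control period).
- get_image(name): name is "scene" or "top" or "wrist"; returns a dict with "image" (480x640x3 uint8, red, green, blue), "fx", "fy", "cx", "cy" (pixels), "k1" (the pictures are not rectified: a ray, as slopes to the right and down, at radius r is drawn at 1 + k1 r^2 times it, then the intrinsics apply), "position" and "orientation" of the camera in the world. Camera axes: x right, y down, z forward; pixel columns grow to the right and rows downward; lengths in m; the calibration is good to about 2 mm. A picture is of the moment at which its call begins. There is no depth.
- sign_off(): hands the job in; it is judged then, once.
Trained networks look in the newest picture that a camera, given by its name, has taken for a name from the list of things; names that differ only in an ending like _2 or _b are one class to them, and where a whole thing is asked for, a point or a joint stands for the part that bears it (a point fixed in the world has none). Each returns a list of dicts, best first, with "score" (0 to 1); they miss things now and then, are a little off and sometimes report something else, mostly with a low value. They report only what shows in the picture. A call takes as long as a camera call.
- find_in(label, camera): "rect" ([centre column, centre row, width, height] as shares, 0 to 1, of the picture: columns of its width, rows of its height, round what is visible of it).
- trace(label, camera): "region" (480x640 bool, what is visible of it) and "rect" ([centre column, centre row, width, height] as shares, 0 to 1, of the picture: columns of its width, rows of its height, round what is visible of it).
- place_of(label, camera): "point" ([column, row] as shares, 0 to 1, of the picture: columns of its width, rows of its height: a listed point, or the origin of a listed thing).
The state is a dict: "clock": time; "joints": joint angles; "dq": joint speeds; "joint_efforts": joint torques, N m; "position": TCP position; "ee_rot": TCP orientation; "force": force on the tool from outside, world axes, zero at the start; "ft_torque": the same for the moment, N m; "width": opening from 0.0 (shut) to 1.0 (fully open); "gripper_force": force on a finger pad.
Only numpy, scipy, OpenCV 4.12 (cv2) and the standard library are available. Lean on these libraries where they do the work, as an engineer would, in place of code of your own. Each camera call takes 0.05 s, during which the arm holds its last target. There are 200 camera calls.

## Working session

There is one attempt and no reset: what is moved stays moved. The work goes in short steps, Python scripts to look and compute and a shell command to move; the robot and the scene stay as the last step left them, time stands still between calls to the robot, and variables do not carry over. Pictures are saved under pics/ and viewed, at most 10 in all, crops included, and the job is handed in when it is done.

```bash
mkdir -p pics; cat > h.py <<'E'
import numpy as np, cv2, json
from scipy.spatial.transform import Rotation as R
from cell import *
def cam(n):
    d=get_image(n); d['K']=np.array([[d['fx'],0,d['cx']],[0,d['fy'],d['cy']],[0,0,1]]); return d
def rot(o):
    o=np.array(o,float)
    return o if o.shape==(3,3) else (R.from_rotvec(o) if o.size==3 else R.from_quat(o)).as_matrix()
def ray(d,px):
    m=((px[0]-d['cx'])/d['fx'],(px[1]-d['cy'])/d['fy']); m=np.array(m); u=m.copy()
    for _ in range(20): u=m/(1+d['k1']*(u@u))
    v=rot(d['orientation'])@np.array([u[0],u[1],1]); return np.array(d['position']),v/np.linalg.norm(v)
def proj(d,P):
    q=rot(d['orientation']).T@(np.array(P)-d['position']); s=q[:2]/q[2]; s=s*(1+d['k1']*(s@s))
    return np.array([s[0]*d['fx']+d['cx'],s[1]*d['fy']+d['cy']])
def tri(rays):
    A=0;b=0
    for o,v in rays:
        M=np.eye(3)-np.outer(v,v);A=A+M;b=b+M@o
    p=np.linalg.solve(A,b)
    return p,[round(1e3*np.linalg.norm((np.eye(3)-np.outer(v,v))@(p-o)),1) for o,v in rays]
def save(d,n): cv2.imwrite('pics/'+n,cv2.cvtColor(d['image'],cv2.COLOR_RGB2BGR))
E
cat > a.py <<'E'
from h import *
print(observe())
D={}
for n in('scene','top','wrist'):
    d=cam(n);D[n]=d;save(d,n+'0.png');print(n,d['position'],d['orientation'],d['fx'],d['k1'])
for l in ['crib','rack_edge','stop_face','bottle','keeper_pad','keeper','pawl','stopper','jigger','tumbler','olive_jar','tall_bottle','bar_spoon','snack_bowl']:
    rs=[]
    for n in('scene','top','wrist'):
        try:r=place_of(l,n)
        except Exception as e: print(l,n,e);continue
        if r:
            p=np.array(r[0]['point'])*[640,480]; print(l,n,p.round(1),round(r[0]['score'],2))
            if r[0]['score']>.3: rs.append(ray(D[n],p))
    if len(rs)>1:
        p,e=tri(rs);print('   ->',p.round(4),e)
E
python3 a.py; python3 - <<'E'
import cv2,numpy as np
a=[cv2.imread(f'pics/{n}0.png') for n in('scene','top')]
E
```

```text
{'clock': 0.0, 'joints': array([-1.24459652,  0.43523351,  0.02493331,  1.57409185, -0.01160002,
        1.1340081 , -0.07507292]), 'dq': array([ 0.00109374,  0.00110083,  0.00024766,  0.00054912,  0.00032796,
       -0.0004593 , -0.00135669]), 'joint_efforts': array([-9.50814092e-05, -6.67839646e+01,  9.84813608e-01, -3.14468408e+01,
       -6.05895510e-02,  4.27459949e-02,  1.69852106e-04]), 'position': array([0.25967924, 0.56793266, 0.22594001]), 'ee_rot': array([-6.68373437e-01, -3.06945194e+00,  2.48448531e-03]), 'force': array([ 0.07339885, -0.81535766,  0.41332488]), 'ft_torque': array([-0.03709377,  0.01068747, -0.02600416]), 'gripper_force': 0.0, 'width': 1.0005427055248908}
scene [ 1.11922305 -0.41274276  1.06159631] [-2.19003968 -1.14740858  0.40779887] 517.7299768843084 -0.13776668739439205
top [0.32156109 0.02610108 1.4144804 ] [-2.16515264  2.13939373 -0.16961913] 556.4787594519671 -0.118292965412491
wrist [0.19655491 0.59792175 0.38285137] [2.4494881  1.57359492 0.2091213 ] 432.67962578061037 0.009345091166704757
crib scene [310.6 294.4] 0.82
crib top [319.  238.3] 0.8
[... 1487 characters left out ...]
 [353.9 268.5] 0.44
   -> [ 0.4266 -0.0873  0.0248] [np.float64(1.4), np.float64(1.4)]
jigger scene [289.5 329.1] 0.56
jigger top [358.3 211.7] 0.64
   -> [ 0.5714 -0.0961  0.0295] [np.float64(3.4), np.float64(3.4)]
tumbler top [153.3 243.7] 0.97
olive_jar scene [459.6 251.3] 0.83
olive_jar top [157.2 195.6] 0.55
   -> [ 6.132e-01  4.253e-01 -1.000e-04] [np.float64(3.6), np.float64(3.6)]
tall_bottle scene [159.6 382.9] 0.92
tall_bottle top [475.9 236.8] 0.72
   -> [ 0.5138 -0.4046  0.0044] [np.float64(3.2), np.float64(3.2)]
bar_spoon scene [144.  312.2] 0.82
bar_spoon top [461.5 311.8] 0.57
   -> [ 0.3214 -0.3597  0.0092] [np.float64(4.4), np.float64(4.4)]
snack_bowl scene [180.1 448.5] 0.85
```

View pics/scene0.png

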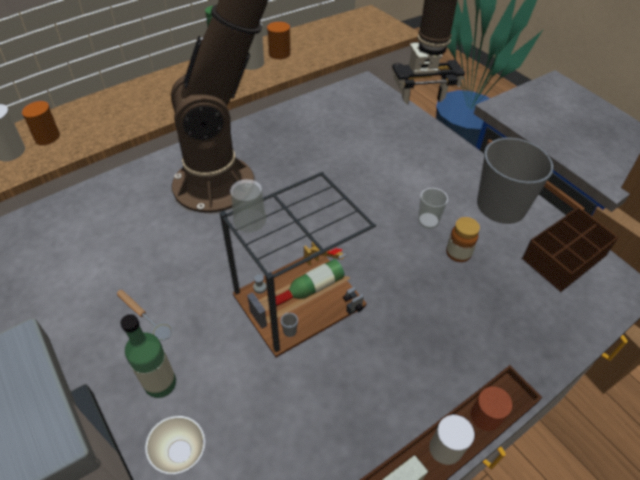

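View pics/top0.png

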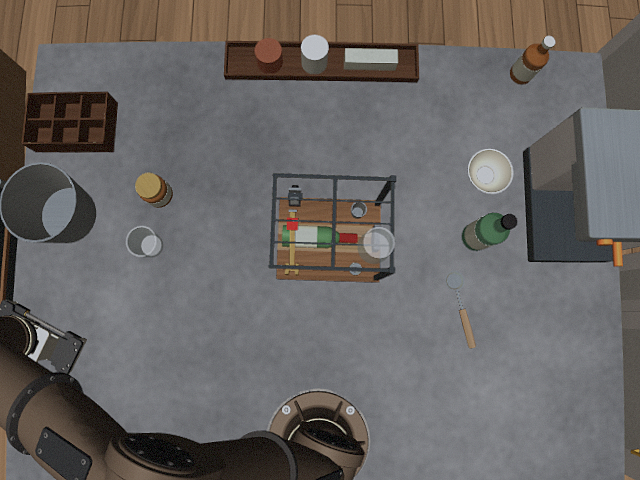

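The scene shows the crib at about (305,290) beneath the dark rack, with its front turned to the robot's left. The small bottle runs from (335,270) to (280,298). In the top view the bar lies at column 292 and the rack spans (272–395, 176–272). I'll enlarge both views to fit the crib's pose.

```bash
python3 - <<'E'
import cv2,numpy as np
t=cv2.imread('pics/top0.png')[165:290,260:405]; s=cv2.imread('pics/scene0.png')[170:355,215:385]
a=cv2.resize(t,None,fx=3,fy=3,interpolation=cv2.INTER_CUBIC);b=cv2.resize(s,(368,400),interpolation=cv2.INTER_CUBIC)
im=np.zeros((600,800,3),np.uint8); a=cv2.resize(a,(430,371)); im[:371,:430]=a; im[:400,432:]=b
cv2.imwrite('pics/c1.png',im[:400])
E
cat > fit.py <<'E'
from h import *
from scipy.optimize import least_squares
d=cam('top')
print(1)
E
```

```text
(no output)
```

View pics/c1.png

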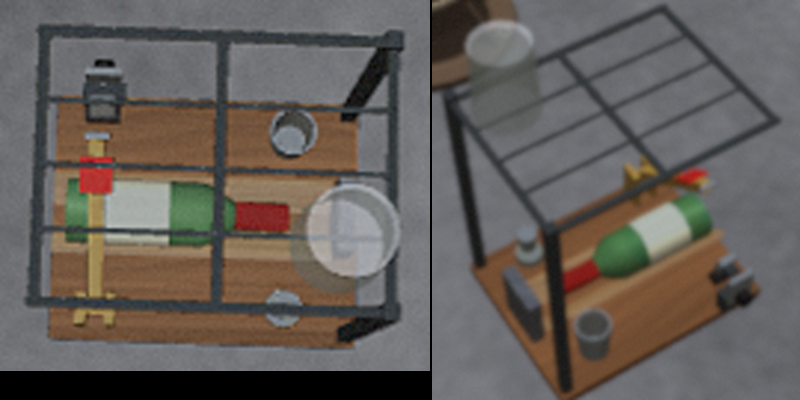

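The crop shows the top view with rack corners (38,27), (402,33), (28,304) and (398,317), and the board's lower corners (49,338) and (355,347). The scene view has the pad raised at (690,180). I'll fit the crib's pose to these corners.

```bash
cat > fit.py <<'E'
from h import *
from scipy.optimize import least_squares
D={n:cam(n) for n in('top','scene')}
T=[((38,27),(-99,99,288)),((402,33),(154,99,288)),((28,304),(-99,-99,288)),((398,317),(154,-99,288)),((49,338),(-100,-105,18)),((355,347),(160,-105,18)),((357,108),(160,105,18)),((57,98),(-100,105,18))]
S=[((778,122),(-99,99,288)),((665,8),(-99,-99,288)),((448,95),(154,-99,288)),((553,225),(154,99,288)),((568,398),(160,105,18)),((474,268),(160,-105,18)),((760,290),(-100,105,18))]
obs=[('top',np.array([260+u/2.9655,165+v/2.968]),P) for (u,v),P in T]+[('scene',np.array([215+(u-432)/2.165,170+v/2.162]),P) for (u,v),P in S]
def w(q,P): c,s=np.cos(q[2]),np.sin(q[2]); P=np.array(P)/1e3; return np.array([q[0]+c*P[0]-s*P[1],q[1]+s*P[0]+c*P[1],P[2]])
f=lambda q:np.concatenate([proj(D[n],w(q,P))-p for n,p,P in obs])
r=least_squares(f,[.505,0,-1.57],loss='soft_l1'); print(r.x, r.fun.reshape(-1,2).round(1).tolist())
np.save('crib.npy',r.x); q=r.x
c,s=np.cos(q[2]),np.sin(q[2]); W=np.array([[c,-s,0],[s,c,0],[0,0,1]])
inv=lambda p:(W.T@(np.array(p)-[q[0],q[1],0]))*1e3
for n in D:
    for l in('stop_face','crib','bottle','rack_edge'):
        a=place_of(l,n); a and print(n,l,(np.array(a[0]['point'])*[640,480]).round(1),proj(D[n],w(q,{'stop_face':(136,0,50),'crib':(0,0,0),'bottle':(-85,0,50),'rack_edge':(-95,0,288)}[l])).round(1))
# pad: keeper angle
R_=[]
for n in D:
    a=place_of('keeper_pad',n)
    if a: R_.append((n,np.array(a[0]['point'])*[640,480]))
pad=lambda t:(-60,-80+130*np.cos(t)-11*np.sin(t),60+130*np.sin(t)+11*np.cos(t))
k=least_squares(lambda t:np.concatenate([proj(D[n],w(q,pad(t[0])))-p for n,p in R_]),[.5]);print('keeper',k.x,k.fun,pad(k.x[0]))
p,e=tri([ray(D[n],p) for n,p in R_]);print('pad tri crib',inv(p),e)
B=[(n,np.array(place_of('bottle',n)[0]['point'])*[640,480]) for n in D]
k=least_squares(lambda t:np.concatenate([proj(D[n],w(q,(t[0],0,50)))-p for n,p in B]),[-80]);print('bottle x',k.x,k.fun)
for nm,p in dict(stopper=(.4266,-.0873,.0248),jigger=(.5714,-.0961,.03)).items(): print(nm,inv(p))
E
python3 fit.py
```

```text
[ 0.50272071  0.00575635 -1.58897495] [[-0.4, -1.5], [-1.8, 0.4], [-1.0, 0.4], [-1.3, -0.3], [-1.1, -0.6], [-0.7, -0.6], [-0.3, -2.1], [-0.6, -1.9], [-0.2, -0.3], [-2.3, -1.6], [-3.1, 2.5], [-3.4, 6.6], [-3.9, 1.1], [-4.1, -2.2], [-0.9, -1.3]]
top stop_face [371.4 236.6] [371.6 238. ]
top crib [320.2 238.6] [316.4 238.9]
top bottle [287.9 234.3] [282.4 235.3]
top rack_edge [273.  218.4] [272.3 219.6]
scene stop_face [261.  308.5] [258.8 310. ]
scene crib [308.2 297. ] [307.7 296.1]
scene bottle [259.2 286.3] [336.3 269. ]
scene rack_edge [347.5 197.1] [344.7 198.4]
keeper [0.72073926] [ 0.23248002  1.35847234 -1.17644447  1.40398136] (-60, np.float64(10.412006044438616), np.float64(154.05673374628952))
pad tri crib [-60.81072488  12.74874507 160.72806032] [np.float64(0.5), np.float64(0.5)]
bottle x [17.66454492] [36.00323566  2.24902772 42.33445569  1.12913855]
stopper [ 94.42467214 -74.41659319  24.8       ]
jigger [100.59109902  70.51944505  30.        ]
```

```bash
cat > nav.py <<'E'
from h import *
q=np.load('crib.npy'); c,s=np.cos(q[2]),np.sin(q[2]); W=np.array([[c,-s,0],[s,c,0],[0,0,1]])
inv=lambda p:(W.T@(np.array(p)-[q[0],q[1],0]))*1e3
wp=lambda P:W@(np.array(P)/1e3)+[q[0],q[1],0]
def state():
    o=observe(); M=R.from_rotvec(o['ee_rot']).as_matrix()
    print('t%.2f'%o['clock'],'crib',inv(o['position']).round(1),'force crib',(W.T@o['force']).round(1),'j',o['joints'].round(2)); return o,M
def target(sign,tilt=40):
    a=np.radians(tilt); z=np.array([np.sin(a),0,-np.cos(a)]); y=np.array([0,sign,0.]); return W@np.column_stack([np.cross(y,z),y,z])
def go(P,sign,tilt=40):
    o,M=state(); G=target(sign,tilt); d=wp(P)-o['position']
    print('shift now-axes(20mm)',(M.T@d/.02).round(2),' in final axes',(G.T@d/.02).round(2),'turn(4deg)',np.degrees(R.from_matrix(M.T@G).as_rotvec()/4).round(2))
E
python3 - <<'E'
from nav import *
o,M=state(); d=get_image('wrist'); print('cam in tool',M.T@(np.array(d['position'])-o['position']),'tool',M.round(2).tolist())
for s in(1,-1): print('camside',target(s)[:,0].round(2)); go((-200,0,230),s)
d=cam('top');a=place_of('tumbler','top')[0]['point'];r=ray(d,np.array(a)*[640,480]);print('tumbler',r[0]-r[1]*r[0][2]/r[1][2])
E
```

```text
t2.65 crib [-558.2 -253.   226.7] force crib [-0.5  0.3 -0.2] j [-1.24  0.43  0.02  1.57 -0.01  1.13 -0.08]
cam in tool [ 0.06988237  0.00072926 -0.15682907] tool [[-0.91, 0.42, 0.0], [0.42, 0.91, 0.0], [-0.0, 0.0, -1.0]]
camside [ 0.01  0.77 -0.64]
t2.70 crib [-558.2 -253.   226.7] force crib [-0.6  1.   0.2] j [-1.24  0.43  0.02  1.57 -0.01  1.13 -0.08]
shift now-axes(20mm) [-18.75 -11.37  -0.16]  in final axes [-13.82  12.65  11.39] turn(4deg) [ 5.79 -8.84 15.91]
camside [-0.01 -0.77  0.64]
t2.70 crib [-558.2 -253.   226.7] force crib [-0.6  1.   0.2] j [-1.24  0.43  0.02  1.57 -0.01  1.13 -0.08]
shift now-axes(20mm) [-18.75 -11.37  -0.16]  in final axes [ 13.82 -12.65  11.39] turn(4deg) [  9.85   6.45 -27.05]
tumbler [0.47696304 0.43055611 0.        ]
```

```bash
python3 -m handwheel '[[0,0,0,0.362,-0.5525,0.994],[0,0,0,0.362,-0.5525,0.994],[0,0,0,0.362,-0.5525,0.994],[0,0,0,0.362,-0.5525,0.994],[0,0,0,0.362,-0.5525,0.994],[0,0,0,0.362,-0.5525,0.994],[0,0,0,0.362,-0.5525,0.994],[0,0,0,0.362,-0.5525,0.994]]' 0 20
python3 -m handwheel '[[0,0,0,0.362,-0.5525,0.994],[0,0,0,0.362,-0.5525,0.994],[0,0,0,0.362,-0.5525,0.994],[0,0,0,0.362,-0.5525,0.994],[0,0,0,0.362,-0.5525,0.994],[0,0,0,0.362,-0.5525,0.994],[0,0,0,0.362,-0.5525,0.994],[0,0,0,0.362,-0.5525,0.994]]'
python3 -c "
from nav import *
go((-240,0,230),1)"
```

```text
clock: 3.47
position: [0.2594, 0.5687, 0.2269]
ee_rot: [1.363, 2.515, -0.377]
force: [0.1, -0.2, -0.3]
width: 0.47
gripper_force: 0.0
clock: 4.13
position: [0.2594, 0.5688, 0.2265]
ee_rot: [1.836, 1.798, -0.669]
force: [-0.4, 0.3, 0.5]
width: 0.006
gripper_force: 0.0
t4.13 crib [-558.5 -253.5  226.5] force crib [-0.3 -0.4  0.5] j [-1.48  0.91  0.39  0.96 -0.04  1.96 -1.15]
shift now-axes(20mm) [-12.26  12.71  10.12]  in final axes [-12.31  12.67  10.1 ] turn(4deg) [-0.01  0.03 -0.03]
```

```bash
python3 -m handwheel '[[-0.95,0.98,0.78,0,0,0],[-0.95,0.98,0.78,0,0,0],[-0.95,0.98,0.78,0,0,0],[-0.95,0.98,0.78,0,0,0],[-0.95,0.98,0.78,0,0,0],[-0.95,0.98,0.78,0,0,0],[-0.95,0.98,0.78,0,0,0]]'
python3 -c "
from nav import *
go((-240,0,230),1)"
```

```text
clock: 4.72
position: [0.3946, 0.3928, 0.2286]
ee_rot: [1.835, 1.803, -0.668]
force: [-0.5, 0.8, -0.1]
width: 0.004
gripper_force: 0.0
t4.72 crib [-385.  -115.1  228.6] force crib [-0.8 -0.5 -0.1] j [-1.31  0.73  0.43  1.35  0.12  1.69 -0.94]
shift now-axes(20mm) [-5.6   5.75  4.61]  in final axes [-5.6   5.75  4.61] turn(4deg) [0.   0.   0.01]
```

```bash
python3 -m handwheel '[[-0.93,0.96,0.77,0,0,0],[-0.93,0.96,0.77,0,0,0],[-0.93,0.96,0.77,0,0,0],[-0.93,0.96,0.77,0,0,0],[-0.93,0.96,0.77,0,0,0],[-0.93,0.96,0.77,0,0,0],[0,0,0,0,0,0]]'
cat > look.py <<'E'
from nav import *
import sys
state()
d=cam('wrist');save(d,sys.argv[1])
for l,P in dict(stop_face=(136,0,50),bottle=(-85,0,50),rack_edge=(-95,0,288),keeper_pad=(-60,12,155)).items():
    a=place_of(l,'wrist'); print(l,[((np.array(x['point'])*[640,480]).round(1),round(x['score'],2)) for x in a[:2]],'predicted',proj(d,wp(P)).round(1))
E
python3 look.py w1.png
```

```text
clock: 5.3
position: [0.5099, 0.2399, 0.2312]
ee_rot: [1.842, 1.791, -0.67]
force: [0.0, -1.6, -0.2]
width: 0.006
gripper_force: 0.0
t5.30 crib [-234.2    3.   231.2] force crib [ 1.6  0.1 -0.2] j [-1.11  0.66  0.48  1.48  0.24  1.52 -0.75]
stop_face [(array([314.1, 307.8]), 0.74)] predicted [312.2 309.1]
bottle [(array([312.6, 198.5]), 0.78)] predicted [309.8 202.5]
rack_edge [] predicted [309.4 506.2]
keeper_pad [] predicted [324.7 319.9]
```

View pics/w1.png

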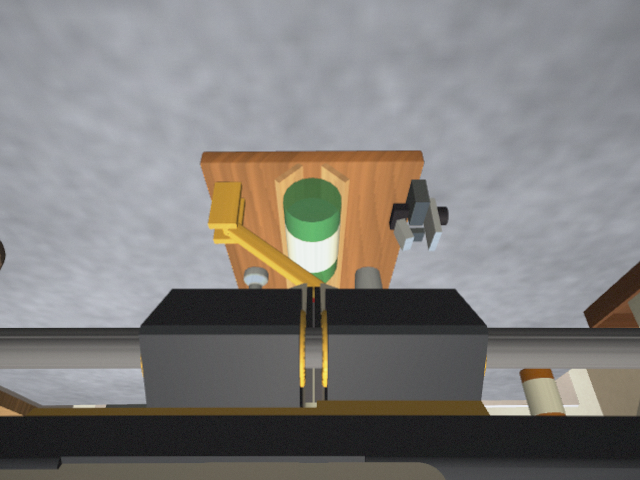

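The wrist view shows the bottle base at (312,205) in the V trough, the bar rising from (228,230) to the right, and the catch at (420,215). The stop prediction agrees within 2 px, so the fit holds. Next I go to the pre-push point.

```bash
python3 -c "
from nav import *
go((-125,0,52),1)"
```

```text
t5.55 crib [-242.6   -1.3  229.3] force crib [ 0.7 -0.1  0.3] j [-1.12  0.66  0.47  1.48  0.24  1.52 -0.75]
shift now-axes(20mm) [ 1.19  0.06 10.57]  in final axes [ 1.19  0.06 10.57] turn(4deg) [ 0.01 -0.01  0.03]
```

```bash
python3 -m handwheel '[[0.12,0,0.95,0,0,0],[0.12,0,0.95,0,0,0],[0.12,0,0.95,0,0,0],[0.12,0,0.95,0,0,0],[0.12,0,0.95,0,0,0],[0.12,0,0.95,0,0,0],[0.12,0,0.95,0,0,0],[0.12,0,0.95,0,0,0]]' && python3 -m handwheel '[[0.12,0,0.95,0,0,0],[0.12,0,0.95,0,0,0],[0,0,0.9,0,0,0],[0,0,0,0,0,0],[0,0,0,0,0,0],[0,0,0,0,0,0]]'; python3 - <<'E'
from nav import *
go((-105,0,52),1)
d=cam('wrist');save(d,'w2.png')
for l in('bottle','stop_face','jigger','stopper'):
    a=place_of(l,'wrist'); print(l,[((np.array(x['point'])*[640,480]).round(1),round(x['score'],2)) for x in a[:2]])
for x in(-95,-85,-75): print(x,proj(d,wp((x,0,50))).round(1))
E
```

```text
clock: 6.22
position: [0.5046, 0.1651, 0.0999]
ee_rot: [1.833, 1.805, -0.667]
force: [0.0, 0.0, -0.6]
width: 0.007
gripper_force: 0.0
clock: 6.72
position: [0.5047, 0.1333, 0.0553]
ee_rot: [1.834, 1.804, -0.666]
force: [-0.3, 0.8, -0.1]
width: 0.006
gripper_force: 0.0
t6.72 crib [-127.5   -0.3   55.3] force crib [-0.8 -0.3 -0.1] j [-1.01  0.78  0.45  1.8   0.27  1.06 -0.81]
shift now-axes(20mm) [-0.76  0.01  0.85]  in final axes [-0.76  0.01  0.85] turn(4deg) [ 0.02 -0.01  0.01]
bottle []
stop_face []
jigger []
stopper []
-95 [312.3 333. ]
-85 [312.3 341.3]
-75 [312.2 349. ]
```

View pics/w2.png

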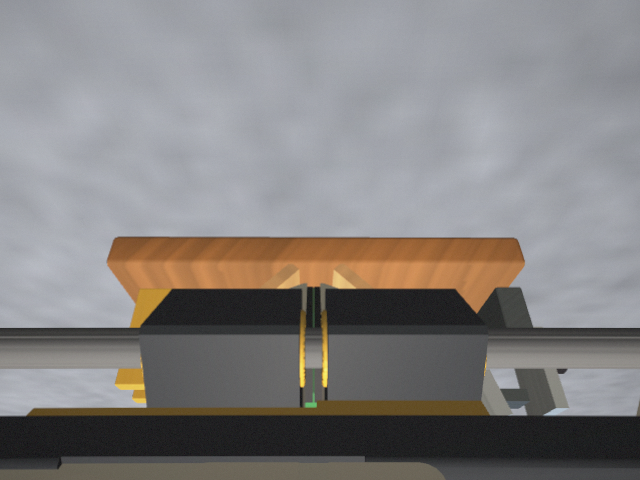

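The fingers hide the bottle here, and the board front spans (108–523, 240–262). I'll check how the wide black blocks relate to the tip by projecting tool points.

```bash
python3 - <<'E'
from nav import *
o,M=state(); d=cam('wrist')
for x,y,z in [(0,0,0),(9.5,0,0),(-9.5,0,0),(9.5,19,0),(9.5,19,-30),(9.5,19,-66),(37,95,-66),(37,65,-66),(20,65,-66)]: print((x,y,z),proj(d,o['position']+M@(np.array([x,y,z])/1e3)).round(0))
for n in('scene','top'):
    d=cam(n);save(d,n+'1.png');print(n,proj(d,o['position']).round(),proj(d,wp((-85,0,50))).round())
E
python3 - <<'E'
import cv2,numpy as np
t=cv2.imread('pics/top1.png')[165:315,240:405]; s=cv2.imread('pics/scene1.png')[170:355,235:405]
im=np.hstack([cv2.resize(t,(400,364),interpolation=2),cv2.resize(s,(335,364),interpolation=2)]);cv2.imwrite('pics/c2.png',im)
E
```

```text
t6.97 crib [-126.7   -0.3   55.4] force crib [ 0.8 -0.5 -0.1] j [-1.01  0.78  0.45  1.8   0.27  1.06 -0.81]
(0, 0, 0) [312. 313.]
(9.5, 0, 0) [312. 290.]
(-9.5, 0, 0) [312. 335.]
(9.5, 19, 0) [360. 290.]
(9.5, 19, -30) [370. 324.]
(9.5, 19, -66) [389. 391.]
(37, 95, -66) [737. 284.]
(37, 65, -66) [601. 284.]
(20, 65, -66) [588. 352.]
scene [350. 260.] [336. 269.]
top [265. 235.] [282. 235.]
```

View pics/c2.png

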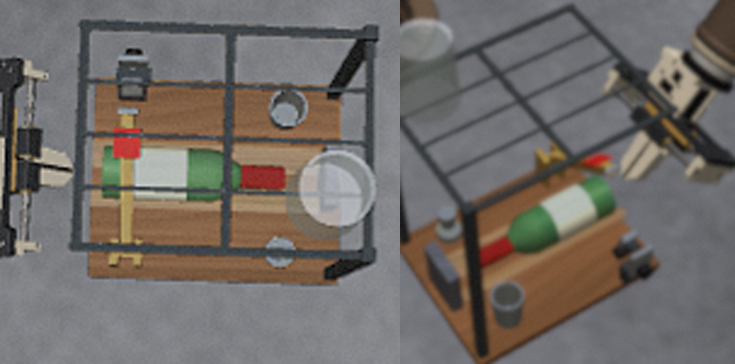

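```bash
python3 -m handwheel '[[0.16,0,0.19,0,0,0],[-0.28,0,0.24,0,0,0],[-0.28,0,0.24,0,0,0],[-0.28,0,0.24,0,0,0],[0,0,0,0,0,0]]'; python3 -m handwheel '[[-0.15,0,0.13,0,0,0],[-0.15,0,0.13,0,0,0],[-0.15,0,0.13,0,0,0],[0,0,0,0,0,0]]'; python3 -c "
from nav import *
state()"
```

```text
clock: 7.53
position: [0.5036, 0.1066, 0.0502]
ee_rot: [1.837, 1.799, -0.671]
force: [-1.1, -0.5, -0.4]
width: 0.0
gripper_force: 0.0
clock: 7.87
position: [0.5041, 0.0986, 0.0494]
ee_rot: [1.836, 1.804, -0.665]
force: [-1.2, 5.8, 2.1]
width: 0.005
gripper_force: 2.3
t7.87 crib [-92.9  -0.3  49.4] force crib [-5.8 -1.3  2.1] j [-0.98  0.77  0.47  1.86  0.29  1.   -0.8 ]
```

```bash
python3 -m handwheel '[[-0.15,0,0.13,0,0,0],[-0.15,0,0.13,0,0,0],[-0.15,0,0.13,0,0,0],[0,0,0,0,0,0]]'; python3 -m handwheel '[[-0.15,0,0.13,0,0,0],[-0.15,0,0.13,0,0,0],[-0.15,0,0.13,0,0,0],[0,0,0,0,0,0]]';  python3 -c "
from nav import *
state()"
```

```text
clock: 8.2
position: [0.504, 0.0879, 0.0493]
ee_rot: [1.835, 1.806, -0.664]
force: [-1.7, 8.7, 4.0]
width: 0.006
gripper_force: 4.4
clock: 8.53
position: [0.504, 0.0761, 0.0491]
ee_rot: [1.835, 1.806, -0.663]
force: [-1.6, 8.4, 4.4]
width: 0.007
gripper_force: 4.5
t8.53 crib [-70.4   0.   49.1] force crib [-8.4 -1.7  4.4] j [-0.96  0.76  0.48  1.89  0.31  0.96 -0.79]
```

```bash
python3 -m handwheel '[[-0.1,0,0.085,0,0,0],[-0.1,0,0.085,0,0,0],[-0.1,0,0.085,0,0,0],[0,0,0,0,0,0]]'; python3 -m handwheel '[[-0.08,0,0.065,0,0,0],[-0.04,0,0.033,0,0,0],[0,0,0,0,0,0]]';  python3 -c "
from nav import *
state()"
```

```text
clock: 8.87
position: [0.504, 0.0682, 0.049]
ee_rot: [1.835, 1.806, -0.663]
force: [-0.5, 8.9, 3.9]
width: 0.007
gripper_force: 4.3
clock: 9.12
position: [0.5041, 0.0652, 0.049]
ee_rot: [1.835, 1.806, -0.663]
force: [-0.7, 8.7, 3.5]
width: 0.004
gripper_force: 4.1
t9.12 crib [-59.5   0.3  49. ] force crib [-8.7 -0.9  3.5] j [-0.95  0.76  0.48  1.91  0.32  0.95 -0.78]
```

Still sliding, so I go on in millimetre steps until the force rises.

```bash
for i in 1; do python3 -m handwheel '[[-0.04,0,0.033,0,0,0],[-0.04,0,0.033,0,0,0],[0,0,0,0,0,0]]'; done; python3 -m handwheel '[[-0.04,0,0.033,0,0,0],[0,0,0,0,0,0]]'; python3 -c "
from nav import *
state()"
```

```text
clock: 9.37
position: [0.5041, 0.0632, 0.049]
ee_rot: [1.835, 1.806, -0.663]
force: [-0.9, 9.3, 3.7]
width: 0.004
gripper_force: 4.3
clock: 9.53
position: [0.5042, 0.0631, 0.0489]
ee_rot: [1.835, 1.807, -0.661]
force: [-1.7, 12.1, 6.6]
width: 0.004
gripper_force: 5.7
t9.53 crib [-57.4   0.4  48.9] force crib [-12.   -1.9   6.6] j [-0.95  0.76  0.48  1.91  0.32  0.94 -0.78]
```

```bash
python3 -m handwheel '[[-0.04,0,0.033,0,0,0],[0,0,0,0,0,0],[0,0,0,0,0,0]]'; python3 -c "
from nav import *
go((-140,0,52),1)
go((-115,4,190),1)"
```

```text
clock: 9.78
position: [0.5042, 0.0629, 0.0488]
ee_rot: [1.835, 1.808, -0.66]
force: [-2.4, 14.6, 9.1]
width: 0.004
gripper_force: 7.3
t9.78 crib [-57.2   0.4  48.8] force crib [-14.6  -2.7   9.1] j [-0.95  0.76  0.48  1.91  0.32  0.94 -0.78]
shift now-axes(20mm) [ 3.08 -0.   -2.77]  in final axes [ 3.07 -0.02 -2.78] turn(4deg) [ 0.06 -0.08  0.03]
t9.78 crib [-57.2   0.4  48.8] force crib [-14.6  -2.7   9.1] j [-0.95  0.76  0.48  1.91  0.32  0.94 -0.78]
shift now-axes(20mm) [-2.28  0.2  -7.28]  in final axes [-2.32  0.18 -7.27] turn(4deg) [ 0.06 -0.08  0.03]
```

The force climbs from 9 to 15 N with no travel, so the bottle is on the stop (TCP −57.2, contact edge about −50). I back out, rise, and look.

```bash
python3 -m handwheel '[[0.2,0,-0.17,0,0,0],[0.6,0,-0.5,0,0,0],[0.75,0,-0.65,0,0,0],[0.75,0,-0.65,0,0,0],[0.75,0,-0.65,0,0,0],[0,0,0,0,0,0]]'; python3 - <<'E'
from nav import *
d=cam('top')
go((-150,0,200),1,45)
for l in('bottle','keeper_pad'):
    a=place_of(l,'top');print(l,[(np.array(x['point'])*[640,480]).round(1) for x in a[:1]])
print(proj(d,wp((-49,0,50))),proj(d,wp((-85,0,50))))
E
```

```text
clock: 10.28
position: [0.5048, 0.1449, 0.049]
ee_rot: [1.832, 1.809, -0.664]
force: [0.6, 1.4, -0.8]
width: 0.008
gripper_force: 0.0
t10.33 crib [-136.6   -0.5   49.4] force crib [-0.5 -0.5  0. ] j [-1.02  0.8   0.45  1.79  0.26  1.07 -0.82]
shift now-axes(20mm) [-4.32  0.03 -6.21]  in final axes [-4.85  0.02 -5.8 ] turn(4deg) [ 0.04 -1.27  0.04]
bottle [array([301.2, 235.8])]
keeper_pad []
[296.9364879 235.7089314] [282.38871891 235.26012208]
```

```bash
python3 -m handwheel '[[-0.6,0,-0.9,0,-0.18,0],[-0.62,0,-0.88,0,-0.18,0],[-0.62,0,-0.88,0,-0.18,0],[-0.64,0,-0.86,0,-0.18,0],[-0.65,0,-0.85,0,-0.18,0],[-0.66,0,-0.84,0,-0.18,0],[-0.67,0,-0.83,0,-0.18,0],[0,0,0,0,0,0]]'; python3 - <<'E'
from nav import *
from scipy.optimize import least_squares
go((-58,8,175),1,45)
pad=lambda t,dx=0:(-60+dx,-80+130*np.cos(t)-11*np.sin(t),60+130*np.sin(t)+11*np.cos(t))
O=[]
for n in('top','scene','wrist'):
    d=cam(n); a=trace('keeper_pad',n); n=='wrist' and save(d,'w3.png')
    for x in a[:1]:
        v,u=np.nonzero(x['region']);print(n,'pad region centroid',u.mean().round(1),v.mean().round(1),len(u),round(x['score'],2),[(t,proj(d,wp(pad(t))).round(1)) for t in(.4,.5,.6,.7,.75)])
E
```

```text
clock: 11.1
position: [0.5059, 0.1538, 0.2027]
ee_rot: [1.779, 1.743, -0.734]
force: [-0.2, -0.3, 0.1]
width: 0.005
gripper_force: 0.0
t11.10 crib [-148.1    0.5  202.7] force crib [ 0.3 -0.2  0.1] j [-1.09  0.65  0.51  1.66  0.32  1.39 -0.75]
shift now-axes(20mm) [-2.21  0.37  4.16]  in final axes [-2.21  0.37  4.16] turn(4deg) [ 0.02 -0.   -0.04]
top pad region centroid 292.2 235.9 346 0.85 [(0.4, array([292.2, 216.7])), (0.5, array([292. , 218.7])), (0.6, array([291.7, 221.2])), (0.7, array([291.5, 224.3])), (0.75, array([291.4, 226.1]))]
scene pad region centroid 330.1 253.0 205 0.6 [(0.4, array([337.6, 264.9])), (0.5, array([336.2, 260. ])), (0.6, array([334.4, 255. ])), (0.7, array([332.4, 249.9])), (0.75, array([331.3, 247.3]))]
wrist pad region centroid 294.8 233.8 4968 0.66 [(0.4, array([367.8, 247.2])), (0.5, array([358.6, 262.3])), (0.6, array([347.2, 277.1])), (0.7, array([333.8, 291.2])), (0.75, array([326.4, 297.9]))]
```

View pics/w3.png

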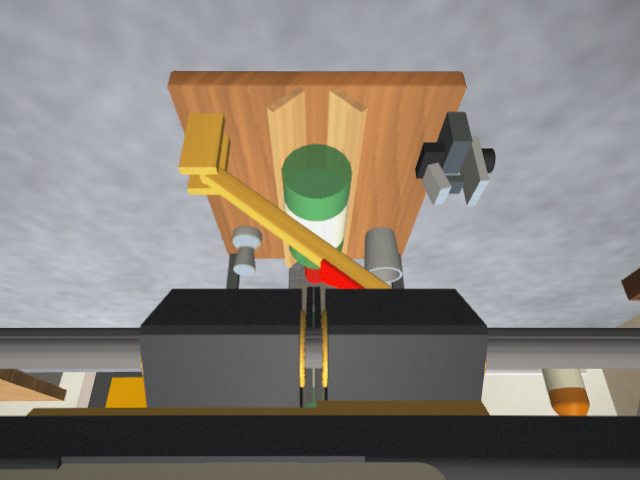

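The wrist view shows the bottle base at (317,180) home behind the bar's plane. The bar rises from (205,175) to about (385,290), with the red pad at (308–365, 262–290), which agrees with an angle near 0.69. Now I move over the pad.

```bash
python3 -m handwheel '[[-0.48,0.075,0.8,0,0,0],[-0.48,0.075,0.8,0,0,0],[-0.48,0.075,0.8,0,0,0],[-0.48,0.075,0.8,0,0,0],[-0.48,0.075,0.8,0,0,0],[0,0,0,0,0,0],[0,0,0,0,0,0]]'; python3 - <<'E'
from nav import *
o,M=state()
for n in('scene','top'):
    d=cam(n);save(d,n+'2.png');print(n,proj(d,o['position']).round())
import cv2
t=cv2.imread('pics/top2.png')[165:315,240:405]; s=cv2.imread('pics/scene2.png')[200:320,280:400]
im=np.hstack([cv2.resize(t,(400,364),interpolation=2),cv2.resize(s,(364,364),interpolation=2)]);cv2.imwrite('pics/c3.png',im)
E
```

```text
clock: 11.98
position: [0.5101, 0.062, 0.1767]
ee_rot: [1.779, 1.744, -0.74]
force: [1.2, 1.5, -0.6]
width: 0.006
gripper_force: 0.0
t11.98 crib [-56.4   6.3 176.7] force crib [-1.5  1.2 -0.6] j [-1.01  0.62  0.54  1.81  0.39  1.23 -0.73]
scene [330. 242.]
top [293. 225.]
```

View pics/c3.png

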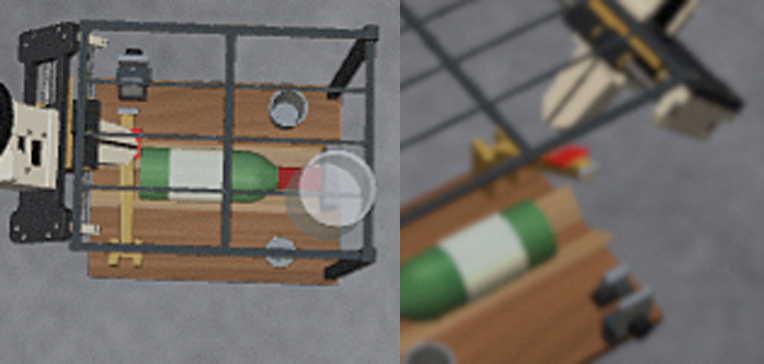

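Fingers are in front of the rack edge with the tip just above the red pad, and the bottle is home. I descend gently.

```bash
python3 -m handwheel '[[0.07,0.03,0.07,0,0,0],[0.07,0.03,0.07,0,0,0],[0.07,0,0.07,0,0,0],[0.07,0,0.07,0,0,0],[0,0,0,0,0,0]]'; python3 -m handwheel '[[0.07,0,0.07,0,0,0],[0.07,0,0.07,0,0,0],[0,0,0,0,0,0]]'; python3 -c "
from nav import *
state()"
```

```text
clock: 12.5
position: [0.5117, 0.0635, 0.1687]
ee_rot: [1.777, 1.746, -0.738]
force: [0.7, -0.3, -0.7]
width: 0.007
gripper_force: 0.0
clock: 12.75
position: [0.5117, 0.0633, 0.1648]
ee_rot: [1.777, 1.746, -0.738]
force: [-0.1, -0.1, -0.2]
width: 0.005
gripper_force: 0.0
t12.75 crib [-57.7   8.  164.8] force crib [ 0.1 -0.1 -0.2] j [-1.    0.64  0.53  1.82  0.38  1.21 -0.74]
```

```bash
python3 -m handwheel '[[0.07,0,0.07,0,0,0],[0.07,0,0.07,0,0,0],[0,0,0,0,0,0]]'; python3 -m handwheel '[[0.07,0,0.07,0,0,0],[0.07,0,0.07,0,0,0],[0,0,0,0,0,0]]'; python3 -c "
from nav import *
state()"
```

```text
clock: 13.0
position: [0.5117, 0.0633, 0.1609]
ee_rot: [1.777, 1.746, -0.738]
force: [0.6, -0.6, -1.1]
width: 0.003
gripper_force: 0.0
clock: 13.25
position: [0.5117, 0.0633, 0.1569]
ee_rot: [1.777, 1.746, -0.738]
force: [0.1, 0.1, -0.3]
width: 0.003
gripper_force: 0.1
t13.25 crib [-57.7   8.  156.9] force crib [-0.1  0.1 -0.3] j [-1.    0.65  0.53  1.82  0.38  1.19 -0.74]
```

```bash
python3 -m handwheel '[[0.07,0,0.07,0,0,0],[0.07,0,0.07,0,0,0],[0,0,0,0,0,0]]'; python3 -m handwheel '[[0.07,0.02,0.07,0,0,0],[0.07,0.02,0.07,0,0,0],[0,0,0,0,0,0]]'; python3 -c "
from nav import *
state()"
```

```text
clock: 13.5
position: [0.5118, 0.0633, 0.153]
ee_rot: [1.777, 1.746, -0.738]
force: [-0.2, 0.4, 0.1]
width: 0.005
gripper_force: 0.1
clock: 13.75
position: [0.5127, 0.0633, 0.149]
ee_rot: [1.777, 1.746, -0.738]
force: [-0.1, -0.1, -1.1]
width: 0.005
gripper_force: 0.0
t13.75 crib [-57.7   8.9 149. ] force crib [ 0.1 -0.1 -1.1] j [-1.    0.67  0.53  1.82  0.38  1.18 -0.75]
```

```bash
python3 -m handwheel '[[0.07,0.1,0.07,0,0,0],[0.07,0.1,0.07,0,0,0],[0,0,0,0,0,0]]'; python3 -c "
from nav import *
o,M=state()
d=cam('top');b=d['image'].astype(int);m=(b[...,0]>150)&(b[...,1]<70)&(b[...,2]<70);m[:,:270]=0;m[:,310:]=0;v,u=np.nonzero(m);print('top red',u.mean(),v.mean(),len(u),v.min(),v.max(),proj(d,o['position']))
d=cam('scene');b=d['image'].astype(int);m=(b[...,0]>150)&(b[...,1]<70)&(b[...,2]<70);m[:,:320]=0;m[:,350:]=0;v,u=np.nonzero(m);print('scene red',u.mean(),v.mean(),len(u),u.min(),u.max(),v.min(),v.max(),proj(d,o['position']))
pad=lambda t:(-60,-80+130*np.cos(t)-11*np.sin(t),60+130*np.sin(t)+11*np.cos(t))
for t in(.5,.6,.7): print(t,proj(d,wp(pad(t))),pad(t))
"
```

```text
clock: 14.0
position: [0.5169, 0.0632, 0.145]
ee_rot: [1.777, 1.746, -0.737]
force: [-0.3, 0.3, 0.2]
width: 0.005
gripper_force: 0.0
t14.00 crib [-57.7  13.1 145. ] force crib [-0.3 -0.3  0.2] j [-0.99  0.68  0.52  1.82  0.38  1.17 -0.74]
top red 295.0769230769231 217.3846153846154 26 215 226 [292.57868252 224.49816372]
scene red 336.5416666666667 255.97916666666666 48 331 342 254 259 [331.67015397 252.50747016]
0.5 [336.16431115 260.04083135] (-60, np.float64(28.812052121102223), np.float64(131.97872819934048))
0.6 [334.41810644 254.99401648] (-60, np.float64(21.08256273091279), np.float64(142.48221330536106))
0.7 [332.39547083 249.86417388] (-60, np.float64(12.3430897873689), np.float64(152.1615634010292))
```

```bash
python3 -c "
import cv2,numpy as np
for f,a,b_ in(('top0',280,305),('top2',280,305),('scene0',320,352),('scene1',320,352),('scene2',320,352)):
    b=cv2.imread(f'pics/{f}.png').astype(int);m=(b[...,2]>120)&(b[...,1]<70)&(b[...,0]<70);m[:,:a]=0;m[:,b_:]=0;v,u=np.nonzero(m);print(f,u.mean(),v.mean(),len(u),u.min(),u.max(),v.min(),v.max())
"
```

```text
top0 291.76635514018693 223.94392523364485 107 287 297 218 229
top2 296.125 222.4375 16 294 297 218 230
scene0 333.9433962264151 250.8679245283019 53 328 340 248 254
scene1 333.6862745098039 251.01960784313727 51 328 340 248 254
scene2 333.6730769230769 250.98076923076923 52 328 340 248 254
```

The bar has already begun to follow (scene red 251→256, about 0.59 rad) with hardly any force. I follow the arc.

```bash
python3 -m handwheel '[[0.088,0.106,0.088,0,0,0],[0.088,0.106,0.088,0,0,0],[0.088,0.106,0.088,0,0,0],[0.088,0.106,0.088,0,0,0],[0.088,0.106,0.088,0,0,0],[0.088,0.106,0.088,0,0,0],[0.088,0.106,0.088,0,0,0],[0.088,0.106,0.088,0,0,0]]'; cat > red.py <<'E'
from nav import *
o,M=state();d=cam('scene');b=d['image'].astype(int);m=(b[...,0]>120)&(b[...,1]<70)&(b[...,2]<70);m[:,:320]=0;m[:,356:]=0;m[:235]=0;m[280:]=0;v,u=np.nonzero(m)
pad=lambda t:(-60,-80+130*np.cos(t)-11*np.sin(t),60+130*np.sin(t)+11*np.cos(t))
ts=np.arange(-.1,.8,.01);P=np.array([proj(d,wp(pad(t)))[1] for t in ts])
if len(v): print('red',u.mean().round(1),v.mean().round(1),len(u),'t~',ts[abs(P-v.mean()).argmin()].round(2))
E
python3 red.py
```

```text
clock: 14.77
position: [0.5339, 0.0629, 0.1252]
ee_rot: [1.777, 1.745, -0.737]
force: [-2.0, -0.1, 0.6]
width: 0.006
gripper_force: 0.3
t14.77 crib [-57.7  30.1 125.2] force crib [ 0.2 -2.   0.6] j [-0.96  0.72  0.52  1.79  0.37  1.15 -0.74]
red 339.2 266.6 80 t~ 0.36
```

```bash
python3 -m handwheel '[[0.1,0.08,0.1,0,0,0],[0.1,0.08,0.1,0,0,0],[0.1,0.08,0.1,0,0,0],[0.1,0.08,0.1,0,0,0],[0.1,0.08,0.1,0,0,0],[0.1,0.08,0.1,0,0,0],[0.1,0.08,0.1,0,0,0],[0.1,0.08,0.1,0,0,0]]'; python3 red.py
```

```text
clock: 15.48
position: [0.5466, 0.0626, 0.1025]
ee_rot: [1.777, 1.745, -0.737]
force: [-0.6, -0.4, 1.3]
width: 0.005
gripper_force: 0.2
t15.48 crib [-57.7  42.8 102.5] force crib [ 0.4 -0.6  1.3] j [-0.94  0.77  0.51  1.77  0.36  1.12 -0.74]
red 340.6 275.7 71 t~ 0.16
```

```bash
python3 -m handwheel '[[0.07,0.04,0.07,0,0,0],[0.07,0.04,0.07,0,0,0],[0.07,0.04,0.07,0,0,0],[0.07,0.03,0.07,0,0,0],[0,0,0,0,0,0]]';python3 -m handwheel '[[0.07,0.02,0.07,0,0,0],[0.07,0.02,0.07,0,0,0],[0,0,0,0,0,0]]'; python3 -c "
from nav import *
state()"
```

```text
clock: 15.95
position: [0.5494, 0.0626, 0.0945]
ee_rot: [1.777, 1.746, -0.738]
force: [0.1, 0.2, -0.0]
width: 0.003
gripper_force: 0.1
clock: 16.2
position: [0.5502, 0.0624, 0.0909]
ee_rot: [1.777, 1.745, -0.738]
force: [-0.8, 0.5, 3.4]
width: 0.002
gripper_force: 1.6
t16.20 crib [-57.5  46.4  90.9] force crib [-0.5 -0.8  3.4] j [-0.94  0.79  0.5   1.76  0.36  1.11 -0.74]
```

Force is starting to rise, so I go on in 1 mm steps.

```bash
python3 -m handwheel '[[0.035,0.01,0.035,0,0,0],[0.035,0.01,0.035,0,0,0],[0,0,0,0,0,0]]';python3 -m handwheel '[[0.035,0.01,0.035,0,0,0],[0.035,0.01,0.035,0,0,0],[0,0,0,0,0,0]]'; python3 -c "
from nav import *
state()"
```

```text
clock: 16.45
position: [0.5505, 0.0624, 0.0895]
ee_rot: [1.777, 1.745, -0.738]
force: [-3.5, 1.7, 7.2]
width: 0.005
gripper_force: 3.9
clock: 16.7
position: [0.5508, 0.0624, 0.0878]
ee_rot: [1.777, 1.744, -0.738]
force: [-3.9, 1.7, 9.4]
width: 0.003
gripper_force: 5.0
t16.70 crib [-57.5  47.1  87.8] force crib [-1.7 -4.   9.4] j [-0.93  0.79  0.5   1.76  0.36  1.1  -0.74]
```

```bash
python3 -m handwheel '[[0.035,0.005,0.035,0,0,0],[0.035,0.005,0.035,0,0,0],[0,0,0,0,0,0]]'; python3 -m handwheel '[[0.035,0.005,0.035,0,0,0],[0,0,0,0,0,0]]'; python3 -c "
from nav import *
state()"
```

```text
clock: 16.95
position: [0.5511, 0.0623, 0.0861]
ee_rot: [1.777, 1.744, -0.738]
force: [-4.6, 3.3, 10.8]
width: 0.007
gripper_force: 5.9
clock: 17.12
position: [0.5512, 0.0623, 0.0852]
ee_rot: [1.777, 1.744, -0.738]
force: [-4.4, 2.9, 12.5]
width: 0.006
gripper_force: 6.8
t17.12 crib [-57.4  47.5  85.2] force crib [-2.8 -4.5 12.5] j [-0.93  0.8   0.5   1.76  0.36  1.1  -0.75]
```

```bash
python3 -m handwheel '[[0.035,0,0.035,0,0,0],[0,0,0,0,0,0]]'; python3 -m handwheel '[[0.035,0,0.035,0,0,0],[0,0,0,0,0,0]]'; python3 -c "
from nav import *
state()"
```

```text
clock: 17.28
position: [0.5513, 0.0624, 0.0843]
ee_rot: [1.777, 1.744, -0.738]
force: [-3.9, 3.9, 12.6]
width: 0.007
gripper_force: 6.8
clock: 17.45
position: [0.5514, 0.0623, 0.0835]
ee_rot: [1.777, 1.744, -0.738]
force: [-3.5, 4.3, 14.5]
width: 0.006
gripper_force: 7.6
t17.45 crib [-57.4  47.7  83.5] force crib [-4.3 -3.6 14.5] j [-0.93  0.8   0.5   1.76  0.36  1.09 -0.75]
```

```bash
python3 -m handwheel '[[0.035,0,0.035,0,0,0],[0,0,0,0,0,0]]'; python3 -m handwheel '[[0.035,0,0.035,0,0,0],[0,0,0,0,0,0]]'; python3 -c "
from nav import *
state()"
```

```text
clock: 17.62
position: [0.5515, 0.0623, 0.0826]
ee_rot: [1.777, 1.744, -0.738]
force: [-3.6, 3.3, 15.1]
width: 0.006
gripper_force: 7.6
clock: 17.78
position: [0.5516, 0.0623, 0.0818]
ee_rot: [1.777, 1.744, -0.738]
force: [-3.3, 3.6, 16.9]
width: 0.005
gripper_force: 8.2
t17.78 crib [-57.4  47.9  81.8] force crib [-3.5 -3.4 16.9] j [-0.93  0.8   0.5   1.76  0.36  1.09 -0.75]
```

```bash
python3 -m handwheel '[[0.025,0,0.025,0,0,0],[0,0,0,0,0,0]]'; python3 -m handwheel '[[0.025,0,0.025,0,0,0],[0,0,0,0,0,0]]'; python3 -c "
from nav import *
state()"
```

```text
clock: 17.95
position: [0.5517, 0.0623, 0.0812]
ee_rot: [1.777, 1.743, -0.738]
force: [-4.2, 4.7, 17.4]
width: 0.008
gripper_force: 8.9
clock: 18.12
position: [0.5517, 0.0623, 0.0805]
ee_rot: [1.777, 1.743, -0.737]
force: [-3.6, 3.5, 17.2]
width: 0.004
gripper_force: 8.9
t18.12 crib [-57.4  48.   80.5] force crib [-3.4 -3.7 17.2] j [-0.93  0.81  0.5   1.76  0.36  1.09 -0.75]
```

```bash
python3 -m handwheel '[[0.025,0,0.025,0,0,0],[0,0,0,0,0,0]]'; python3 -m handwheel '[[0.025,0,0.025,0,0,0],[0,0,0,0,0,0]]'; python3 -c "
from nav import *
state()"
```

```text
clock: 18.28
position: [0.5518, 0.0623, 0.0799]
ee_rot: [1.777, 1.743, -0.737]
force: [-4.4, 4.6, 19.5]
width: 0.004
gripper_force: 9.5
clock: 18.45
position: [0.5517, 0.0628, 0.0776]
ee_rot: [1.778, 1.745, -0.736]
force: [0.3, -0.0, -0.4]
width: 0.007
gripper_force: 0.0
t18.45 crib [-57.9  47.9  77.6] force crib [ 0.   0.3 -0.4] j [-0.93  0.81  0.5   1.76  0.35  1.08 -0.75]
```

The force collapsed from 19 N to 0 with a jump downwards, which is the click. A light probe should confirm the bar is seated on the ledge.

```bash
python3 -m handwheel '[[0.035,0,0.035,0,0,0],[0,0,0,0,0,0]]'; python3 -m handwheel '[[0.035,0,0.035,0,0,0],[0,0,0,0,0,0]]'; python3 red.py
```

```text
clock: 18.62
position: [0.5516, 0.0627, 0.0762]
ee_rot: [1.777, 1.746, -0.737]
force: [0.2, 0.7, 3.8]
width: 0.005
gripper_force: 1.7
clock: 18.78
position: [0.5517, 0.0626, 0.0757]
ee_rot: [1.777, 1.745, -0.737]
force: [-0.7, 2.7, 7.7]
width: 0.007
gripper_force: 4.0
t18.78 crib [-57.7  47.9  75.7] force crib [-2.7 -0.7  7.7] j [-0.93  0.81  0.5   1.77  0.35  1.08 -0.75]
```

Firm ledge at 7.7 N. I lift off and retreat.

```bash
python3 -m handwheel '[[-0.25,0,-0.25,0,0,0],[-0.4,0,-0.6,0,0,0],[0,0,-0.9,0,0,0],[0,0,-1,0,0,0],[0,0,-1,0,0,0],[0,0,-1,0,0,0],[0,0,-1,0,0,0],[0,0,0,0,0,0]]'; python3 - <<'E'
from nav import *
state();d=cam('wrist');save(d,'w4.png')
d=cam('scene');save(d,'s4.png')
import cv2
s=cv2.imread('pics/s4.png')[200:350,220:400]
w=cv2.imread('pics/w4.png')
cv2.imwrite('pics/c4.png',np.hstack([cv2.resize(w,(400,300)),cv2.resize(s,(360,300),interpolation=2)]))
E
python3 red.py
```

```text
clock: 19.5
position: [0.5538, 0.1384, 0.1673]
ee_rot: [1.777, 1.749, -0.73]
force: [0.6, 1.3, 0.4]
width: 0.005
gripper_force: 0.0
t19.50 crib [-133.5   48.6  167.3] force crib [-1.3  0.6  0.4] j [-1.01  0.73  0.5   1.61  0.32  1.33 -0.71]
t19.60 crib [-130.    47.6  165.6] force crib [ 0.4 -0.2 -0.8] j [-1.01  0.73  0.5   1.61  0.33  1.33 -0.71]
red 340.8 278.2 17 t~ 0.1
```

View pics/c4.png

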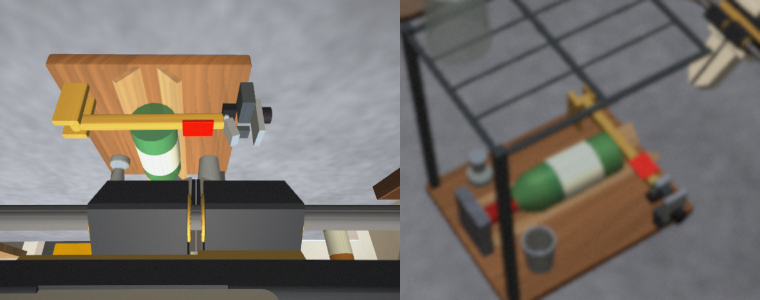

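The bar is level across the bottle's base from (75,115) to the catch at (240,110) and stayed there after release. The bottle is home, the stopper and jigger are standing, and the arm is clear. I hand in.

```bash
python3 -c "
from cell import *
print(sign_off())"
```

```text
the job is handed in; nothing more can be done
None
```

The bottle is back against its stop and the keeper bar clicked under the catch and stayed level after I let go; the job was handed in at about 20 s of the 67 s allowed, with no verdict returned.

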